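# Dock the jar board and twist off the jar's cap

## Robot

A 7-joint arm with a two-finger parallel gripper is mounted at the origin on the work surface. World frame = base frame: x ahead of the robot, y to its left, z up, the work surface at z = 0. Lengths are in m, angles in rad, forces in N, time in s.
With the tool pointing down it reaches from about 0.4 to 0.875 m from the base axis. Payload 19.3 kg.
Tool frame: the origin (TCP) lies on the centre line of the jaws, within the pads' length; the fingertips stand 14 mm ahead of it and the grasp point (between the pads) lies 5 mm behind it; x points along the fingers, y is the direction in which the jaws open and shut, and the axes are right-handed (so a half turn about x gives the same grasp; the last joint's range is limited). The gripper opens to 85 mm and grips with 20 to 120 N. Pads are 22 mm wide; open, the fingers measure 114 mm over their backs; the gripper's body (76 mm by 85 mm) begins 54 mm behind the grasp point. The pads swing forward as they close: fully open they stand 13 mm farther back than shut.
Start: joints at [-1.401, 0.521, -0.036, 1.599, 0.021, 1.021, -0.113], TCP at [0.148, 0.607, 0.245] pointing down, gripper open.
Joint ranges: [-2.91, 2.91], [-0.3, 2.13], [-1.5, 1.42], [0.17, 2.43], [-1.26, 4.41], [0.16, 1.93], [-2.52, 2.52]. Speed limits (rad/s): [1.89, 1.89, 2.39, 2.39, 3.01, 3.01, 3.01].

## Interface

Orientations are given as [roll, pitch, yaw] about the fixed x, y, z axes, in that order (R = Rz(yaw) Ry(pitch) Rx(roll)).
In Python, from workcell import monitor, optics, bot gives the robot as it stands.
- The arm moves only by the tool arm_command, never from a script. Its arguments are lists of equal length, an entry for each row: "delta_pos": the shift along the tool's x, y, z as a fraction of full scale, a list of three; "rotation": the turn, a rotation vector about the tool's x, y, z as a fraction of full scale, a list of three. In form: {"delta_pos": [[dx, dy, dz], ...], "rotation": [[wx, wy, wz], ...]}. A call has 1 to 10 rows; each row shifts and turns the pose as measured when the row begins, along the tool's axes as they then stand; what a row does not reach is not made up. Full scale, the value 1, is 30 mm for a shift and 6 degrees for a turn. A row lasts 1/10 s, in which the tool goes at most 50 mm and 8.59 degrees, less where a joint would pass 70% of its speed; a pose out of reach is approached as far as the arm can. A call with a number of a shift or a turn outside -1 to 1 is refused whole. A call with a gripper value outside its range is refused whole. "gripper" is the closure, from -1 (fully open) to 1 (shut), so that 0 is half open, set as the call begins (left out, the last holds). The fingers move at their own pace and stop on an object; "grip_force" is the grip in N (left out, the last holds). Time passes only in rows, so rows that do not move let the fingers close. It gives the time, the measured TCP pose, the force and the opening at its end, in the units of the state.
- monitor.observe(): the state, without advancing time (a new reading comes with each control period).
- optics.grab_frame(name): name is "side" or "top"; returns the picture (384x512x3 uint8, red, green, blue); there is no depth.
- optics.camera_params(name): a dict with "fx", "fy", "cx", "cy" (pixels), "origin" and "rotation" of the camera in the world. Camera axes: x right, y down, z forward; pixel columns grow to the right and rows downward; lengths in m; the calibration is good to about 2 mm. A picture is of the moment at which its call begins. camera_params takes no time and is no camera call.
- bot.job_done(): hands the job in, once; it reports no verdict.
The state is a dict: "clock": time; "qpos": joint angles; "qd": joint speeds; "joint_efforts": joint torques, N m; "position": TCP position; "tool_rot": TCP orientation; "force": force on the tool from outside, world axes, zero at the start; "moment": the same for the moment, N m; "grip_width": finger opening in m.
Only numpy, scipy, OpenCV 4.12 (cv2) and the standard library are available. Lean on these libraries where they do the work, as an engineer would, in place of code of your own. Each camera call takes 0.05 s, during which the arm holds its last target. There are 200 camera calls.

## Task

First slide the wooden board that carries the tomato jar flat along the worktop, red grip bar trailing, into the aluminium fence on the blue mat until it is fully home against the end rail, so that the fence braces the jar. Then unscrew the tight white cap anticlockwise, stop turning as soon as its threads come free (about a sixth of a turn, pointer at the green mark), lift the cap straight off and finish still holding it upright and still in the gripper a few centimetres above the jar. Keep the board flat on the worktop, and leave the bowl, spatula and oil jar alone.

Things in the scene. Friction and masses are not known exactly. Their poses are not given: they have to be found in the camera images.
- board_mid (a point): Centre of the loose light-wood board, 180 (x) x 120 (y) x 15 mm thick, flat on the worktop; point 7.5 mm above its underside. Board, jar and grip bar are one piece, 0.6 to 1.15 kg, smooth underneath. Board x runs along its length from the red grip bar (at x = -60 mm) to the jar (axis at x = +40 mm, y = 0); z is up.
- handle (a point): Grip point on the red upright bar on the board: bar 40 mm (board x) x 14 mm (board y), from 15 mm to 75 mm above the worktop; this point is on its centreline, 58 mm above the worktop. Pinch it across the 14 mm. Axes as the board's.
- jar_rim (a point): Centre of the mouth of the glass jar (54 mm wide, red contents) fixed on the board, 77 mm above the worktop, axes as the board's. Rubber collar 64 mm wide around its foot. On the board a black mark (towards board +x) shows where the cap's pointer stands when shut; a green mark 1.15 rad anticlockwise from it (from above) where the cap is free.
- cap_center (a point): Centre of the white twist-off cap, 60 mm in diameter, 22 mm high, about 30 g; shut, its centre is on the jar's axis, 3 mm above jar_rim (80 mm above the worktop). It is wider than the jar, so fingertips can reach past it. A black pointer stripe on top runs from centre to rim along cap +x; z is up.
- cap: The same cap; origin on its axis at its underside, 11 mm below cap_center. Two lugs inside hook under ridges on the jar's neck: until turned about 1.0 rad it cannot be lifted; from about 1.05 rad it lifts straight off, clear of the mouth after 8 mm. Turning takes about 0.3 N m all the way; it does not rise while turning.
- board: The board with jar and bar; origin at the centre of the board's underside.
- thread (a joint): How far the cap has been unscrewed: 0 shut, growing anticlockwise seen from above, rad; free from about 1.05; past 1.5 is too far. It keeps its value when the cap is lifted off. About 0.05 rad of play between cap and thread.
- dock_home (a point): On the worktop, where the centre of the board's underside lies when fully home in the fixed fence (yaw of board = yaw of dock); dock x is the sliding-in direction. Rails 14 mm high: two along x, 126 mm apart inside, from x = -38 to +92 mm; end rail's inner face at x = +92 mm. Mouth at -x flares to about 145 mm at x = -68 mm. Flat blue mat between, no obstacle.
- bowl: Bystander: white bowl with cherry tomatoes, 104 mm wide, 45 mm high, origin centre of underside.
- spatula: Bystander: wooden-handled spatula, 250 mm long, lying flat along its x.
- oil_jar: Bystander: closed amber oil jar with a green cap, 64 mm wide, 100 mm high, origin centre of underside.

How it is judged:
On the way, in this order (a step that is already met when the one before it is completed fails the run):
1. the board lies fully home in the fence (within 10 mm and 0.09 rad, jar end first) with the cap still shut (horizontal distance between board_mid and dock_home below 0.01 m and angle between the x axis of board_mid and the x axis of dock_home, either way round below 0.09 rad and x of jar_rim in the frame of dock_home above 0.02 m and value of joint thread below 0.3 rad and height (world z) of board below 0.005 m), for 0.2 s.
2. the cap is turned free (thread past 0.95 rad) while the board is in the fence (horizontal distance between board_mid and dock_home below 0.01 m and angle between the x axis of board_mid and the x axis of dock_home, either way round below 0.09 rad and x of jar_rim in the frame of dock_home above 0.02 m and value of joint thread above 0.95 rad), for 0.1 s.
At the end, for the whole second after the job is handed in: Cap gripped (over 2 N), still, upright within 0.2 rad, within 20 mm of the jar's axis, 10 to 80 mm above its shut position, touching neither jar nor board; thread between 0.95 and 1.6 rad; board flat and home in the fence within 10 mm and 0.09 rad (all of step 2 and height (world z) of board below 0.005 m and value of joint thread below 1.6 rad and z of cap_center in the frame of jar_rim between 0.013 and 0.083 m and horizontal distance between cap_center and jar_rim below 0.02 m and angle between cap_center's own z axis and vertical below 0.2 rad and contact force between the fingers and cap above 2 N and contact force between cap and board below 0.05 N and linear speed of cap below 0.02 m/s); the arm keeps its last pose, push and grip.
It fails at once if the board is lifted more than 12 mm or tilted more than 0.15 rad (height (world z) of board above 0.012 m or angle between board_mid's own z axis and vertical above 0.15 rad).
It fails at once if the cap is turned on well past where the threads come free (over 1.6 rad) (value of joint thread above 1.6 rad).
It fails at once if a bystander is moved more than 20 mm (distance of any of bowl, spatula, oil_jar from where it was at the start of the episode above 0.02 m).
It also fails if it takes over 54 s, if anything falls off the work surface, if the arm or the gripper's body presses on something with over 40 N, if the wrist force passes 120 N, or if a joint passes its speed limit or range.

## Working session

There is one attempt and no reset: what is moved stays moved. The work goes in short steps, Python scripts to look and compute and a tool call to move; the robot and the scene stay as the last step left them, time stands still between calls to the robot, and variables do not carry over. Pictures are saved under pics/ and viewed, about 8 in all and at most 12, crops included, and the job is handed in when it is done.

Besides the shell and the picture viewer there is one more tool, called after "Emit:" by a JSON object that holds its "fn" and its "kwargs". arm_command: Moves the arm, as the interface text tells. Its arguments: {"type":"object","properties":{"delta_pos":{"type":"array","items":{"type":"array","items":{"type":"number"}}},"rotation":{"type":"array","items":{"type":"array","items":{"type":"number"}}},"gripper":{"type":"number"},"grip_force":{"type":"number"}},"required":["delta_pos","rotation"]}

```bash
mkdir -p pics; ls
python3 - <<'E'
from workcell import monitor, optics, bot
import cv2
s=monitor.observe();print(s)
for n in("top","side"):
    print(n,optics.camera_params(n))
    cv2.imwrite(f"pics/{n}0.png",optics.grab_frame(n)[:,:,::-1])
E
```

```text
pics
{'clock': 0.0, 'qpos': array([-1.40123113,  0.52202641, -0.03633518,  1.6000142 ,  0.02122105,
        1.02111245, -0.11280895]), 'qd': array([ 0.00133432,  0.00144907,  0.00137191, -0.00132962, -0.00087808,
       -0.00181728, -0.00085475]), 'joint_efforts': array([-9.00177001e-04, -9.27089381e+01,  1.97971657e+00, -3.69939852e+01,
        1.78627350e-02,  7.96258537e-03, -2.97467864e-05]), 'position': array([0.14837968, 0.60678912, 0.2447157 ]), 'tool_rot': array([-1.48652915,  1.56962158, -1.72629541]), 'force': array([ 0.35429274, -0.4510029 ,  0.51971619]), 'moment': array([-0.02021419, -0.00077521,  0.04744301]), 'grip_width': 0.08539530835039925}
top {'fx': 346.84296260878017, 'fy': 346.84296260878017, 'cx': 264.1026194341312, 'cy': 196.76694890770784, 'origin': array([ 0.39465861, -0.02016606,  1.14415928]), 'rotation': array([-3.07634885,  0.01400492, -1.55043083])}
side {'fx': 442.48636340296866, 'fy': 442.48636340296866, 'cx': 256.7013673502229, 'cy': 193.27063633187245, 'origin': array([ 0.32606063, -1.05275831,  0.91849254]), 'rotation': array([-2.25818543, -0.00305739, -0.14615871])}
```

View pics/top0.png

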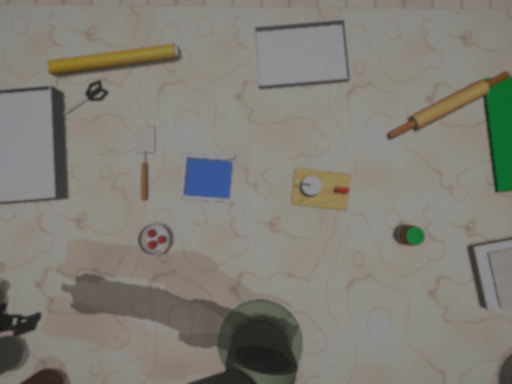

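View pics/side0.png

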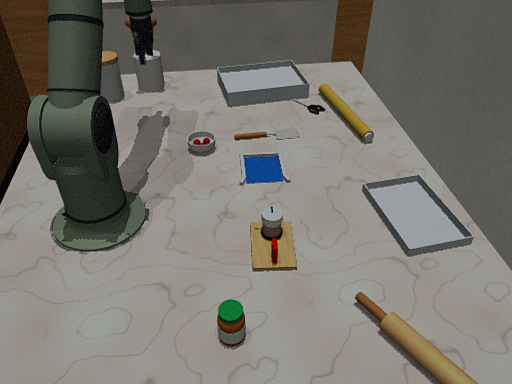

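The top view shows the board at about (321,188) with the jar to the left (+y), and the fence at about (208,178) with its mouth facing right. I'll zoom in with a crop of each.

```bash
cat > h.py <<'E'
import numpy as np, cv2
from scipy.spatial.transform import Rotation as R
from workcell import monitor, optics
def cam(n):
    p=optics.camera_params(n); return p,R.from_euler('xyz',p['rotation']).as_matrix(),np.array(p['origin'])
def px2w(n,u,v,z):
    p,M,o=cam(n); d=M@np.array([(u-p['cx'])/p['fx'],(v-p['cy'])/p['fy'],1]); return o+d*(z-o[2])/d[2]
def w2px(n,w):
    p,M,o=cam(n); c=M.T@(np.array(w)-o); return np.array([p['fx']*c[0]/c[2]+p['cx'],p['fy']*c[1]/c[2]+p['cy']])
def crop(n,f,x0,y0,x1,y1,s):
    im=optics.grab_frame(n)[:,:,::-1][y0:y1,x0:x1]; cv2.imwrite(f,cv2.resize(im,None,fx=s,fy=s,interpolation=cv2.INTER_CUBIC))
E
python3 - <<'E'
from h import *
im=cv2.imread('pics/top0.png')[145:225,175:360]; a=cv2.resize(im,None,fx=4,fy=4,interpolation=cv2.INTER_CUBIC)
im=cv2.imread('pics/side0.png')[145:275,230:310]; b=cv2.resize(im,None,fx=4,fy=4,interpolation=cv2.INTER_CUBIC)
cv2.imwrite('pics/c1.png',a); cv2.imwrite('pics/c2.png',b)
for n,pts in dict(top=[(321,188,.015),(208,178,0),(342,190,.075),(311,186,.091)],side=[(273,246,.015),(264,168,0)]).items():
    for u,v,z in pts: print(n,u,v,px2w(n,u,v,z).round(3))
E
```

```text
top 321 188 [ 0.5   -0.188  0.015]
top 208 178 [0.528 0.185 0.   ]
top 342 190 [ 0.49  -0.244  0.075]
top 311 186 [ 0.499 -0.146  0.091]
side 273 246 [ 0.5   -0.202  0.015]
side 264 168 [ 0.538  0.189 -0.   ]
```

View pics/c1.png

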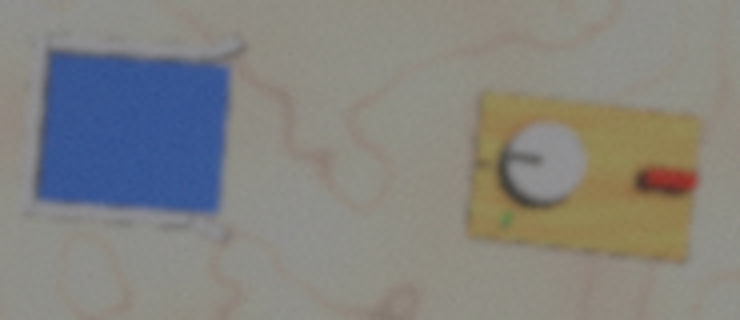

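View pics/c2.png

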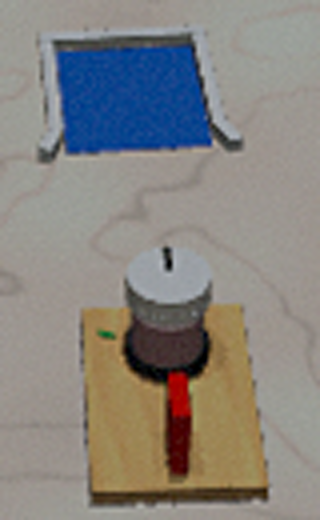

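The crops show the board yawed slightly from +y, with the pointer on the black mark and the bar trailing. The fence has the same kind of yaw. Next I compute corners from both views.

Run:
```python
from h import *
def f(n,pts,off,z): return np.array([px2w(n,(U+.5)/4-.5+off[0],(V+.5)/4-.5+off[1],z) for U,V in pts])
for name,n,pts,off,z in [
 ('blue','top',[(49,52),(229,67),(217,213),(36,200)],(175,145),0),
 ('board','top',[(484,93),(698,118),(686,262),(469,237)],(175,145),.015),
 ('board','side',[(243,305),(268,488),(91,494),(82,308)],(230,145),.015),
 ('rails end outer','side',[(196,30),(38,35)],(230,145),.014),
 ('blue mouth','side',[(212,148),(68,152)],(230,145),0),
 ('cap','top',[(543,162)],(175,145),.091),('cap','side',[(168,275)],(230,145),.091),
 ('bar','top',[(669,180)],(175,145),.075),('bar','side',[(179,377)],(230,145),.075)]:
    w=f(n,pts,off,z); print(name,n,w[:,:2].round(4).tolist(),w.mean(0).round(4))
    if len(w)==4:
        # FL,BL,BR... 0,3 = +y end ; 1,2 = -y end
        d=(w[0]+w[3]-w[1]-w[2])/2; e=(w[0]+w[1]-w[2]-w[3])/2
        print('  len',np.linalg.norm(d),'wid',np.linalg.norm(e),'yaw',np.arctan2(d[1],d[0]),np.arctan2(e[0],-e[1]) , 'yaw2',np.arctan2(e[1],e[0])+np.pi/2)
# hsv masks
im=cv2.imread('pics/top0.png');h=cv2.cvtColor(im,cv2.COLOR_BGR2HSV)
m=cv2.inRange(h,(105,120,60),(125,255,255)); c=max(cv2.findContours(m,0,2)[0],key=cv2.contourArea); print(cv2.minAreaRect(c))
```

```text
blue top [[0.5951, 0.2581], [0.5852, 0.1072], [0.4631, 0.1139], [0.471, 0.2645]] [0.5286 0.1859 0.    ]
  len 0.15102331160166918 wid 0.12323678672581814 yaw 1.5118455189434918 1.5171741389732576 yaw2 1.5171741389732576
board top [[0.565, -0.1042], [0.5476, -0.279], [0.4299, -0.2698], [0.4467, -0.0937]] [ 0.4973 -0.1867  0.015 ]
  len 0.17625023134067785 wid 0.11840619830029799 yaw 1.4736431007571629 1.487685159424675 yaw2 1.4876851594246747
board side [[0.5698, -0.1074], [0.5498, -0.2859], [0.4318, -0.2741], [0.4502, -0.0935]] [ 0.5004 -0.1902  0.015 ]
  len 0.18053694405127688 wid 0.11951028799288098 yaw 1.464172202890478 1.463300008960518 yaw2 1.4633000089605177
rails end outer side [[0.6024, 0.2587], [0.4594, 0.2709]] [0.5309 0.2648 0.014 ]
blue mouth side [[0.5876, 0.1027], [0.4664, 0.1145]] [ 0.527   0.1086 -0.    ]
cap top [[0.5014, -0.1441]] [ 0.5014 -0.1441  0.091 ]
cap side [[0.5037, -0.1494]] [ 0.5037 -0.1494  0.091 ]
bar top [[0.4909, -0.2431]] [ 0.4909 -0.2431  0.075 ]
bar side [[0.497, -0.2332]] [ 0.497  -0.2332  0.075 ]
((207.95626831054688, 177.79649353027344), (43.50102233886719, 35.48662567138672), 4.5739216804504395)
```

```bash
cat >> h.py <<'E'
def st():
    s=monitor.observe(); M=R.from_euler('xyz',s['tool_rot']).as_matrix(); return s,M
def plan(target,yaw):
    """rows (units) in tool axes, for tool down, jaw axis perpendicular to heading yaw"""
    s,M=st(); d=M.T@(np.array(target)-s['position'])
    print('clock',s['clock'],'pos',s['position'].round(4),'F',s['force'].round(1),'w',s['grip_width'])
    print('tool x',M[:,0].round(3),'y',M[:,1].round(3)); print('shift total units',(d/.03).round(2))
    x=np.array([0,0,-1.]); best=None
    for sg in(1,-1):
        y=sg*np.array([-np.sin(yaw),np.cos(yaw),0]); T=np.stack([x,y,np.cross(x,y)],1)
        rv=R.from_matrix(M.T@T).as_rotvec()
        print(' rot units',(rv/np.radians(6)).round(2))
E
python3 - <<'E'
from h import *
plan((.45,.35,.245),1.47); plan((.494,-.247,.14),1.47); print(st()[1].round(3))
E
```

```text
clock 0.1 pos [0.1484 0.6068 0.2448] F [-0.5 -0.   0.5] w 0.08543462496109239
tool x [-0.    -0.001 -1.   ] y [ 0.238  0.971 -0.001]
shift total units [-0.   -5.93 11.8 ]
 rot units [-1.633e+01 -1.000e-02  1.000e-02]
 rot units [1.367e+01 1.000e-02 1.000e-02]
clock 0.1 pos [0.1484 0.6068 0.2448] F [-0.5 -0.   0.5] w 0.08543462496109239
tool x [-0.    -0.001 -1.   ] y [ 0.238  0.971 -0.001]
shift total units [  3.52 -24.91  17.95]
 rot units [-1.633e+01 -1.000e-02  1.000e-02]
 rot units [1.367e+01 1.000e-02 1.000e-02]
[[-0.     0.238  0.971]
 [-0.001  0.971 -0.238]
 [-1.    -0.001  0.   ]]
```

Emit:
{"fn": "arm_command", "kwargs": {"delta_pos": [[0, -0.5, 0.98], [0, -0.5, 0.98], [0, -0.5, 0.98], [0, -0.5, 0.98], [0, -0.5, 0.98], [0, -0.5, 0.98], [0, -0.5, 0.98], [0, -0.5, 0.98], [0, -0.5, 0.98], [0, -0.5, 0.98]], "rotation": [[0, 0, 0], [0, 0, 0], [0, 0, 0], [0, 0, 0], [0, 0, 0], [0, 0, 0], [0, 0, 0], [0, 0, 0], [0, 0, 0], [0, 0, 0]], "gripper": -1, "grip_force": 60}}

```text
clock: 1.1
position: [0.4026, 0.3852, 0.2416]
tool_rot: [-2.06, 1.564, -2.292]
force: [0.2, -0.2, -0.1]
grip_width: 0.0855
```

Emit:
{"fn": "arm_command", "kwargs": {"delta_pos": [[0, -0.97, 0.24], [0, -0.94, 0.34], [0, -0.9, 0.44], [0, -0.85, 0.53], [0, -0.79, 0.61], [0, -0.72, 0.69], [0, -0.64, 0.76], [0, -0.56, 0.82], [0, -0.47, 0.88], [0, -0.38, 0.93]], "rotation": [[1, 0, 0], [1, 0, 0], [1, 0, 0], [1, 0, 0], [1, 0, 0], [1, 0, 0], [1, 0, 0], [1, 0, 0], [1, 0, 0], [1, 0, 0]]}}

```text
clock: 2.1
position: [0.401, 0.0724, 0.2414]
tool_rot: [-1.034, 1.562, -2.356]
force: [1.4, -0.3, 0.1]
grip_width: 0.0854
```

Run:
```python
from h import *
plan((.494,-.247,.14),1.47)
```

```text
clock 2.1 pos [0.401  0.0724 0.2414] F [ 1.4 -0.3  0.1] w 0.08537749840865981
tool x [-0.006 -0.006 -1.   ] y [ 0.969  0.246 -0.008]
shift total units [ 3.43  0.41 11.07]
 rot units [-26.66  -0.09   0.08]
 rot units [3.34 0.05 0.06]
```

Emit:
{"fn": "arm_command", "kwargs": {"delta_pos": [[0, 0, 1], [0, -0.1, 1], [0, -0.2, 1], [0, -0.3, 1], [0, -0.3, 1], [0, -0.3, 1], [0, -0.3, 1], [0, -0.3, 1]], "rotation": [[0.85, 0, 0], [0.85, 0, 0], [0.85, 0, 0], [0.8, 0, 0], [0, 0, 0], [0, 0, 0], [0, 0, 0], [0, 0, 0]]}}

```text
clock: 2.9
position: [0.3428, -0.1709, 0.2431]
tool_rot: [-0.665, 1.562, -2.357]
force: [1.4, 0.4, -0.5]
grip_width: 0.0854
```

Run:
```python
from h import *
plan((.494,-.247,.14),1.47)
```

```text
clock 2.9 pos [ 0.3428 -0.1709  0.2431] F [ 1.4  0.4 -0.5] w 0.08538982029385375
tool x [-0.006 -0.006 -1.   ] y [ 0.993 -0.12  -0.005]
shift total units [3.42 5.33 1.89]
 rot units [29.81  0.08 -0.1 ]
 rot units [-0.19  0.07  0.05]
```

Emit:
{"fn": "arm_command", "kwargs": {"delta_pos": [[0.5, 0.9, 0.3], [0.5, 0.9, 0.3], [0.5, 0.9, 0.3], [0.5, 0.9, 0.3], [0.5, 0.9, 0.3], [0.5, 0.8, 0.4], [0, 0, 0], [0, 0, 0]], "rotation": [[0, 0, 0], [0, 0, 0], [0, 0, 0], [0, 0, 0], [0, 0, 0], [0, 0, 0], [-0.2, 0, 0], [0, 0, 0]]}}

```text
clock: 3.7
position: [0.4958, -0.254, 0.1473]
tool_rot: [-0.994, 1.564, -2.669]
force: [-1.6, 0.8, -0.3]
grip_width: 0.0852
```

Run:
```python
from h import *
plan((.494,-.247,.053),1.47)
crop('top','pics/t1.png',280,150,400,240,6)
print(w2px('top',st()[0]['position']))
```

```text
clock 3.7 pos [ 0.4958 -0.254   0.1473] F [-1.6  0.8 -0.3] w 0.0852405058035545
tool x [-0.006 -0.003 -1.   ] y [ 0.995 -0.104 -0.006]
shift total units [ 3.14 -0.07 -0.24]
 rot units [29.97  0.09 -0.06]
 rot units [-0.03  0.04  0.06]
[350.91150212 185.85599236]
```

View pics/t1.png

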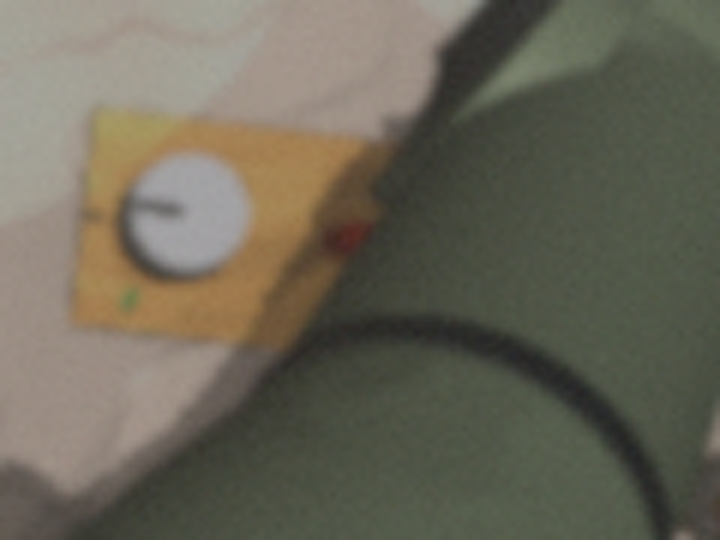

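The arm hides the bar from above, and the board hasn't moved. The numbers agree, so I descend and grip. The jaws have ±35 mm of clearance on the 14 mm bar.

Emit:
{"fn": "arm_command", "kwargs": {"delta_pos": [[0.8, 0, -0.05], [0.8, 0, -0.05], [0.8, 0, -0.05], [0.7, -0.1, -0.05], [0, 0, 0]], "rotation": [[0, 0, 0], [0, 0, 0], [0, 0, 0], [0, 0.04, 0.05], [0, 0, 0]]}}

```text
clock: 4.25
position: [0.4923, -0.2459, 0.0556]
tool_rot: [1.659, 1.566, -0.017]
force: [-0.1, 0.2, 0.2]
grip_width: 0.0854
```

Run:
```python
from h import *
plan((.494,-.247,.053),1.47)
crop('side','pics/s1.png',230,180,330,280,6)
```

```text
clock 4.25 pos [ 0.4923 -0.2459  0.0556] F [-0.1  0.2  0.2] w 0.08540759603140248
tool x [ 0.004 -0.    -1.   ] y [ 0.994 -0.105  0.004]
shift total units [0.09 0.06 0.03]
 rot units [ 2.995e+01 -7.000e-02  1.000e-02]
 rot units [-0.05 -0.   -0.04]
```

View pics/s1.png

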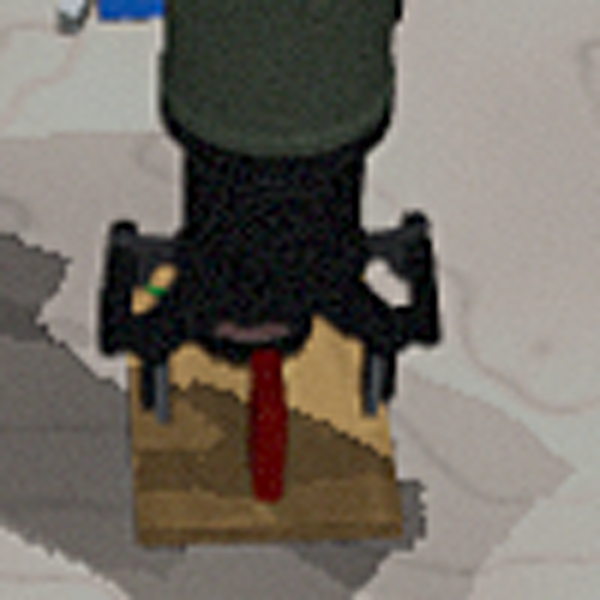

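The fingers straddle the red bar at columns 155 and 372, with the bar at 268. Closing now.

Emit:
{"fn": "arm_command", "kwargs": {"delta_pos": [[0, 0, 0], [0, 0, 0], [0, 0, 0], [0, 0, 0], [0, 0, 0], [0, 0, 0], [0, 0, 0], [0, 0, 0]], "rotation": [[0, 0, 0], [0, 0, 0], [0, 0, 0], [0, 0, 0], [0, 0, 0], [0, 0, 0], [0, 0, 0], [0, 0, 0]], "gripper": 1, "grip_force": 60}}

```text
clock: 5.1
position: [0.4949, -0.2469, 0.0619]
tool_rot: [1.41, 1.56, -0.266]
force: [-0.5, 0.1, 0.5]
grip_width: 0.0128
```

Run:
```python
from h import *
# handle target: 40 mm before mouth flare, then home
D=np.array([.5276,.1695]);y=1.512;u=np.array([np.cos(y),np.sin(y)])
for s in(-.2,-.1,0): plan((*(D+(s-.06)*u),st()[0]['position'][2]),y)
```

```text
clock 5.1 pos [ 0.4949 -0.2469  0.0619] F [-0.5  0.1  0.5] w 0.012845289664599574
tool x [ 0.01  -0.003 -1.   ] y [ 0.994 -0.105  0.011]
shift total units [-0.01  0.03 -5.26]
 rot units [29.56 -0.16 -0.03]
 rot units [-0.44  0.02 -0.1 ]
clock 5.1 pos [ 0.4949 -0.2469  0.0619] F [-0.5  0.1  0.5] w 0.012845289664599574
tool x [ 0.01  -0.003 -1.   ] y [ 0.994 -0.105  0.011]
shift total units [-0.02 -0.12 -8.59]
 rot units [29.56 -0.16 -0.03]
 rot units [-0.44  0.02 -0.1 ]
clock 5.1 pos [ 0.4949 -0.2469  0.0619] F [-0.5  0.1  0.5] w 0.012845289664599574
tool x [ 0.01  -0.003 -1.   ] y [ 0.994 -0.105  0.011]
shift total units [ -0.02  -0.28 -11.92]
 rot units [29.56 -0.16 -0.03]
 rot units [-0.44  0.02 -0.1 ]
```

Emit:
{"fn": "arm_command", "kwargs": {"delta_pos": [[0, 0, -0.3], [0, 0, -0.5], [0, 0, -0.5]], "rotation": [[0, 0, 0], [-0.1, 0, 0], [-0.1, 0, -0.05]]}}

```text
clock: 5.4
position: [0.4985, -0.2103, 0.0619]
tool_rot: [0.906, 1.563, -0.753]
force: [-0.1, -2.8, -1.1]
grip_width: 0.0128
```

Run:
```python
from h import *
D=np.array([.5276,.1695]);y=1.512;u=np.array([np.cos(y),np.sin(y)])
for s in(-.2,0): plan((*(D+(s-.06)*u),.058),y)
crop('side','pics/s2.png',200,140,330,270,5)
```

```text
clock 5.4 pos [ 0.4985 -0.2103  0.0619] F [-0.1 -2.8 -1.1] w 0.012812212489642637
tool x [ 0.006 -0.006 -1.   ] y [ 0.996 -0.088  0.006]
shift total units [ 0.11  0.11 -4.03]
 rot units [29.72 -0.09 -0.08]
 rot units [-0.28  0.05 -0.06]
clock 5.4 pos [ 0.4985 -0.2103  0.0619] F [-0.1 -2.8 -1.1] w 0.012812212489642637
tool x [ 0.006 -0.006 -1.   ] y [ 0.996 -0.088  0.006]
shift total units [  0.08  -0.09 -10.7 ]
 rot units [29.72 -0.09 -0.08]
 rot units [-0.28  0.05 -0.06]
```

View pics/s2.png

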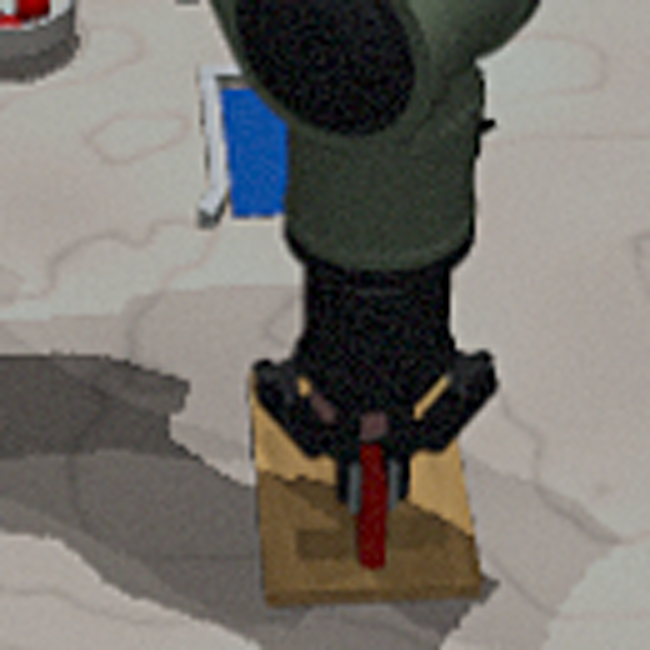

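The board follows flat in the grip, with about 3 N of drag. Continuing up to the mouth.

Emit:
{"fn": "arm_command", "kwargs": {"delta_pos": [[0.02, 0.03, -0.7], [0.02, 0.03, -0.7], [0.02, 0.03, -0.7], [0.02, 0.03, -0.7], [0.02, 0.03, -0.7], [0, 0, -0.6]], "rotation": [[-0.1, 0, 0], [-0.1, 0, 0], [-0.1, 0, -0.05], [0, 0, 0], [0, 0, 0], [0, 0, 0]]}}

```text
clock: 6.05
position: [0.5153, -0.0873, 0.0619]
tool_rot: [0.672, 1.554, -0.957]
force: [-0.4, -3.9, -0.7]
grip_width: 0.0133
```

Run:
```python
from h import *
D=np.array([.5276,.1695]);y=1.512;u=np.array([np.cos(y),np.sin(y)])
for s in(-.15,0): plan((*(D+(s-.06)*u),.06),y)
print(monitor.observe()['moment'])
crop('top','pics/t2.png',160,130,340,250,4)
```

```text
clock 6.05 pos [ 0.5153 -0.0873  0.0619] F [-0.4 -3.9 -0.7] w 0.013283770740955957
tool x [ 0.01  -0.014 -1.   ] y [ 0.998 -0.058  0.01 ]
shift total units [ 0.04 -0.09 -1.57]
 rot units [-29.99   0.16   0.2 ]
 rot units [ 0.01  0.12 -0.1 ]
clock 6.05 pos [ 0.5153 -0.0873  0.0619] F [-0.4 -3.9 -0.7] w 0.013283770740955957
tool x [ 0.01  -0.014 -1.   ] y [ 0.998 -0.058  0.01 ]
shift total units [-0.02 -0.09 -6.57]
 rot units [-29.99   0.16   0.2 ]
 rot units [ 0.01  0.12 -0.1 ]
[-0.39180689  0.41257351  0.13332462]
```

View pics/t2.png

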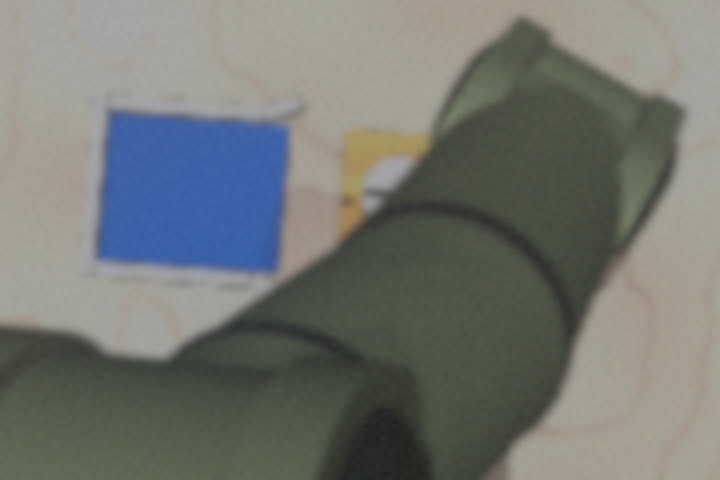

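The board front edge is at about column 343, with the black mark at (347,200) and the near corner at (344,130). The mat mouth corners are at (290,126) and (277,273). Checking the lateral fit.

Run:
```python
from h import *
f=lambda U,V,z:px2w('top',(U+.5)/4-.5+160,(V+.5)/4-.5+130,z)[:2]
b=np.array([f(108,111,0),f(290,126,0),f(277,273,0),f(96,261,0)]);print(b.round(4).tolist())
d=(b[0]+b[3]-b[1]-b[2])/2;y=np.arctan2(d[1],d[0]);e=(b[0]+b[1]-b[2]-b[3])/2;print(y,np.arctan2(e[1],e[0])+np.pi/2)
y=1.513;u=np.array([np.cos(y),np.sin(y)]);n=np.array([-u[1],u[0]]);c=b.mean(0)
for nm,p in(('corner',f(344,130,.015)),('mark',f(347,200,.015)),('tcp',st()[0]['position'][:2])): print(nm,p.round(4),'along,lat',((p-c)@u).round(4),((p-c)@n).round(4))
print('end along',(b[[0,3]].mean(0)-c)@u)
```

```text
[[0.5959, 0.2589], [0.586, 0.1064], [0.4631, 0.1139], [0.4702, 0.2645]]
1.5149882784345117 1.518056008554261
corner [0.581  0.0602] along,lat -0.1225 -0.0594
mark [0.5232 0.0564] along,lat -0.1297 -0.0019
tcp [ 0.5156 -0.0842] along,lat -0.2704 -0.0024
end along 0.07591098716587324
```

Emit:
{"fn": "arm_command", "kwargs": {"delta_pos": [[0, 0, -0.6], [0, 0, -0.6], [0, 0, -0.6], [0, 0, -0.5], [0, 0, -0.4]], "rotation": [[0, 0.05, -0.05], [0, 0.05, -0.05], [0, 0, 0], [0, 0, 0], [0, 0, 0]]}}

```text
clock: 6.6
position: [0.5204, -0.0009, 0.0618]
tool_rot: [0.202, 1.568, -1.424]
force: [0.2, -4.2, 0.5]
grip_width: 0.0128
```

Emit:
{"fn": "arm_command", "kwargs": {"delta_pos": [[0, 0, -0.4], [0, 0, -0.4], [0, 0, -0.4]], "rotation": [[0, 0, 0], [0, 0, 0], [0, 0, 0]]}}

```text
clock: 6.9
position: [0.5226, 0.0368, 0.0618]
tool_rot: [0.255, 1.567, -1.373]
force: [0.4, -4.8, 1.7]
grip_width: 0.013
```

Run:
```python
from h import *
D=np.array([.5276,.1695]);y=1.515;u=np.array([np.cos(y),np.sin(y)])
plan((*(D+(-.06)*u),.06),y);print(monitor.observe()['moment'])
```

```text
clock 6.9 pos [0.5226 0.0368 0.0618] F [ 0.4 -4.8  1.7] w 0.012991333556714519
tool x [ 0.001 -0.004 -1.   ] y [ 0.998 -0.056  0.001]
shift total units [ 0.05 -0.08 -2.42]
 rot units [ 2.999e+01 -1.000e-02 -6.000e-02]
 rot units [-0.01  0.04 -0.01]
[-1.14186324 -0.24358812 -0.08869107]
```

Emit:
{"fn": "arm_command", "kwargs": {"delta_pos": [[0, -0.02, -0.5], [0, -0.02, -0.5], [0, -0.02, -0.5], [0, 0, -0.4]], "rotation": [[0, 0, 0], [0, 0, 0], [0, 0, 0], [0, 0, 0]]}}

```text
clock: 7.3
position: [0.5242, 0.097, 0.0619]
tool_rot: [0.292, 1.566, -1.337]
force: [0.2, -4.7, 1.2]
grip_width: 0.0132
```

Emit:
{"fn": "arm_command", "kwargs": {"delta_pos": [[0, 0, -0.25], [0, 0, -0.25]], "rotation": [[0, 0, 0], [0, 0, 0]]}}

```text
clock: 7.5
position: [0.5247, 0.1105, 0.0619]
tool_rot: [0.13, 1.562, -1.5]
force: [-5.6, -58.8, 19.3]
grip_width: 0.0131
```

Emit:
{"fn": "arm_command", "kwargs": {"delta_pos": [[0, 0, -0.25], [0, 0, -0.25]], "rotation": [[0, 0, 0], [0, 0, 0]]}}

```text
clock: 7.7
position: [0.5247, 0.1111, 0.0624]
tool_rot: [0.034, 1.546, -1.606]
force: [-5.4, -52.0, 17.9]
grip_width: 0.0132
```

There was a firm stop at TCP y=0.111, against about 0.1095 expected, so the board is home. I'll relax, then open.

Emit:
{"fn": "arm_command", "kwargs": {"delta_pos": [[0, 0, 0], [0, 0, 0]], "rotation": [[0, 0, 0], [0, 0, 0]]}}

```text
clock: 7.9
position: [0.5238, 0.1098, 0.0621]
tool_rot: [-0.049, 1.544, -1.691]
force: [-0.0, -2.0, -0.1]
grip_width: 0.013
```

Emit:
{"fn": "arm_command", "kwargs": {"delta_pos": [[0, 0, 0], [0, 0, 0], [0, 0, 0], [0, 0, 0]], "rotation": [[0, 0, 0], [0, 0, 0], [0, 0, 0], [0, 0, 0]], "gripper": -1}}

```text
clock: 8.3
position: [0.5238, 0.1126, 0.062]
tool_rot: [-0.07, 1.546, -1.71]
force: [0.8, 0.6, -0.0]
grip_width: 0.0709
```

Emit:
{"fn": "arm_command", "kwargs": {"delta_pos": [[-0.5, 0, 0], [-0.8, 0, 0], [-0.8, 0, 0], [-0.8, 0, 0], [-0.8, 0, 0]], "rotation": [[0, 0, 0], [0, 0, 0], [0, 0, 0], [0, 0, 0], [0, 0, 0]]}}

```text
clock: 8.8
position: [0.5229, 0.115, 0.1783]
tool_rot: [-0.204, 1.545, -1.845]
force: [-0.3, 0.6, -0.1]
grip_width: 0.0856
```

Run:
```python
from h import *
plan((.53,.21,.14),1.515);print(st()[0]['qpos'].round(2))
crop('side','pics/s3.png',200,110,330,220,6)
crop('top','pics/t3.png',160,130,340,250,4)
```

```text
clock 8.8 pos [0.5229 0.115  0.1783] F [-0.3  0.6 -0.1] w 0.08555728174472749
tool x [-0.007 -0.025 -1.   ] y [ 0.998 -0.07  -0.005]
shift total units [ 1.2   0.02 -3.21]
 rot units [29.86  0.08 -0.38]
 rot units [-0.13  0.24  0.05]
[-0.78  0.55  0.62  1.91 -0.4   0.81 -0.02]
```

View pics/s3.png

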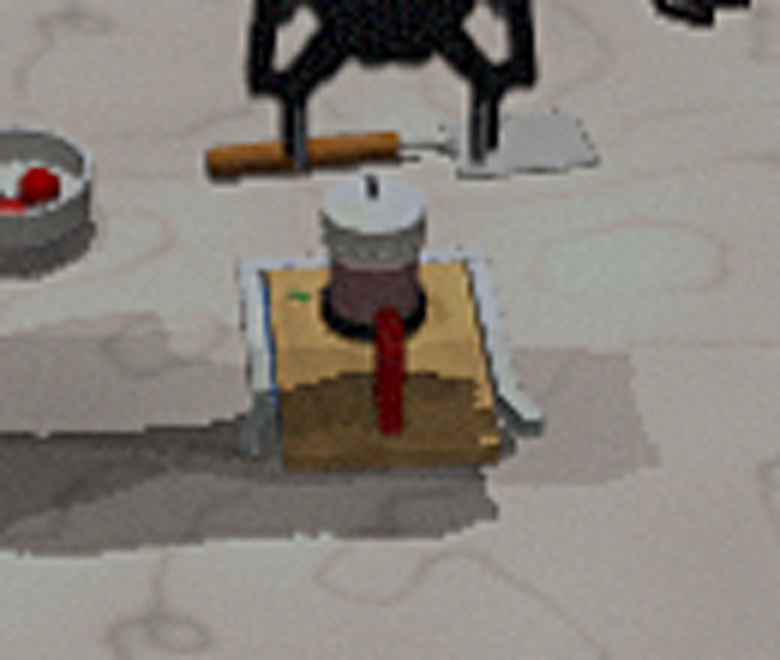

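The board is flat and home, and the cap pointer is still at the front. The cap's top centre is at crop (373,203). Locating the cap.

Run:
```python
from h import *
w=px2w('side',(373.5)/6-.5+200,203.5/6-.5+110,.091);print(w)
print('same bias check at start: board-based jar (.503,-.1487) side cap gave .5037,-.1494')
f=lambda U,V:px2w('side',(U+.5)/6-.5+200,(V+.5)/6-.5+110,.015)[:2]
for p in((470,262),(500,445),(285,455),(262,270)):print(f(*p).round(4))
plan((.530,.210,.120),1.515)
```

```text
[0.53152805 0.20720002 0.091     ]
same bias check at start: board-based jar (.503,-.1487) side cap gave .5037,-.1494
[0.5983 0.2505]
[0.5821 0.0724]
[0.4637 0.0804]
[0.4731 0.2597]
clock 8.9 pos [0.5243 0.1153 0.18  ] F [ 0.5 -0.  -0.3] w 0.08511805097699117
tool x [-0.003 -0.023 -1.   ] y [ 0.998 -0.07  -0.001]
shift total units [ 1.92 -0.03 -3.21]
 rot units [ 2.986e+01  2.000e-02 -3.500e-01]
 rot units [-0.13  0.22  0.02]
```

View pics/t3.png

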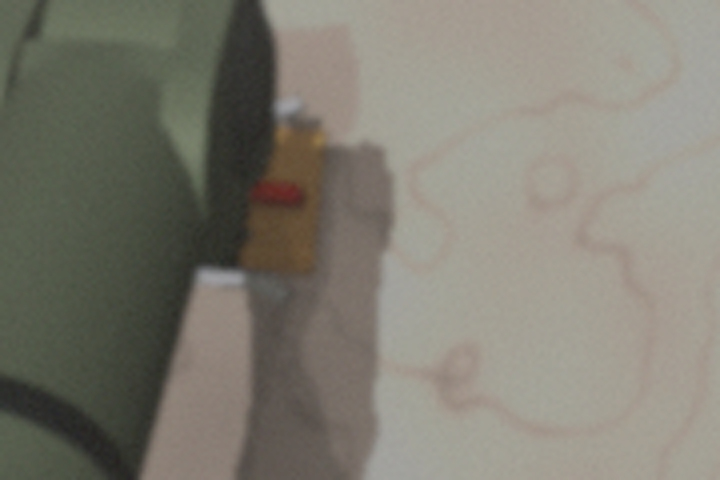

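The top view shows the board's rear end and the bar aligned in the fence mouth, with the jar hidden by the arm. Both estimates put the cap at about (0.530, 0.209).

Emit:
{"fn": "arm_command", "kwargs": {"delta_pos": [[0.2, 0, -0.8], [0.3, 0, -0.8], [0.3, 0, -0.8], [0.3, 0, -0.75], [0, 0, 0]], "rotation": [[0, 0.2, 0], [0, 0, 0], [0, 0, 0], [0, 0, 0], [0, 0, 0]]}}

```text
clock: 9.4
position: [0.5306, 0.216, 0.1462]
tool_rot: [-2.797, 1.568, 1.845]
force: [-0.9, -1.2, 0.3]
grip_width: 0.0853
```

Run:
```python
from h import *
plan((.530,.209,.072),1.515);print(st()[0]['qpos'].round(2))
```

```text
clock 9.4 pos [0.5306 0.216  0.1462] F [-0.9 -1.2  0.3] w 0.08527167202584894
tool x [-0.001  0.002 -1.   ] y [ 0.998 -0.07  -0.001]
shift total units [ 2.47 -0.    0.24]
 rot units [2.986e+01 1.000e-02 4.000e-02]
 rot units [-0.14 -0.02  0.01]
[-0.87  0.64  0.56  1.85 -0.47  0.79 -0.13]
```

Emit:
{"fn": "arm_command", "kwargs": {"delta_pos": [[0.4, 0, 0.12], [0.5, 0, 0.12], [0.5, 0, 0], [0.5, 0, 0], [0.5, 0, 0], [0, 0, 0]], "rotation": [[0, 0, 0], [0, 0, 0], [0, 0, 0], [0, 0, 0], [0, 0, 0], [0, 0, 0]]}}

```text
clock: 10.0
position: [0.5287, 0.2055, 0.0677]
tool_rot: [-1.512, 1.568, 3.127]
force: [-0.5, 0.1, 0.6]
grip_width: 0.0853
```

Run:
```python
from h import *
plan((.530,.209,.072),1.515)
crop('side','pics/s4.png',220,110,320,200,6)
```

```text
clock 10.0 pos [0.5287 0.2055 0.0677] F [-0.5  0.1  0.6] w 0.08533583972851602
tool x [-0.003  0.    -1.   ] y [ 0.997 -0.073 -0.003]
shift total units [-0.14  0.03 -0.12]
 rot units [29.84  0.04 -0.  ]
 rot units [-0.16  0.    0.03]
```

View pics/s4.png

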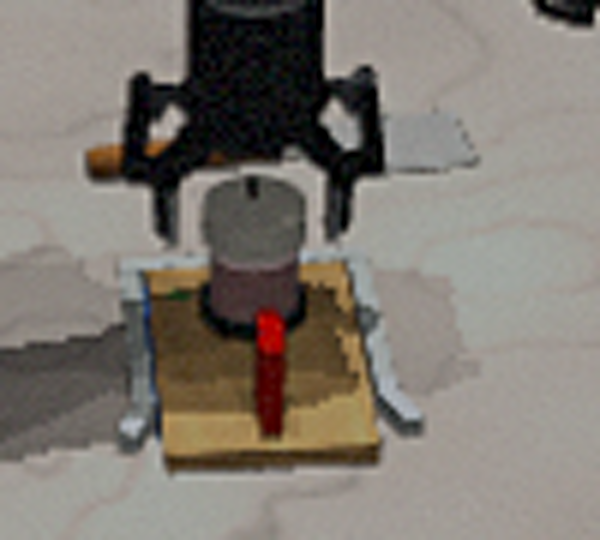

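The fingers sit at columns 168 and 340, symmetric about the cap at 253. A small correction, then close.

Emit:
{"fn": "arm_command", "kwargs": {"delta_pos": [[-0.1, 0.02, -0.13], [0, 0, 0]], "rotation": [[-0.1, 0, 0], [0, 0, 0]]}}

```text
clock: 10.25
position: [0.5306, 0.209, 0.0727]
tool_rot: [-1.892, 1.57, 2.757]
force: [-0.0, 0.7, 0.4]
grip_width: 0.0852
```

Emit:
{"fn": "arm_command", "kwargs": {"delta_pos": [[0, 0, 0], [0, 0, 0], [0, 0, 0], [0, 0, 0], [0, 0, 0]], "rotation": [[0, 0, 0], [0, 0, 0], [0, 0, 0], [0, 0, 0], [0, 0, 0]], "gripper": 1, "grip_force": 80}}

```text
clock: 10.75
position: [0.5313, 0.2096, 0.0749]
tool_rot: [2.642, 1.568, 1.008]
force: [0.6, -1.0, -0.9]
grip_width: 0.0579
```

Run:
```python
from h import *
plan((.530,.209,.072),1.515);print(st()[0]['moment'],st()[0]['qpos'].round(2))
```

```text
clock 10.75 pos [0.5313 0.2096 0.0749] F [ 0.6 -1.  -0.9] w 0.05785964023939331
tool x [ 0.001  0.002 -1.   ] y [ 0.998 -0.062  0.001]
shift total units [ 0.1  -0.04  0.02]
 rot units [ 2.994e+01 -2.000e-02  3.000e-02]
 rot units [-0.06 -0.02 -0.01]
[-0.00731979 -0.01774126  0.05173956] [-0.81  0.74  0.48  1.89 -0.54  0.65 -0.06]
```

Emit:
{"fn": "arm_command", "kwargs": {"delta_pos": [[0, 0, 0], [0, 0, 0], [0, 0, 0], [0, 0, 0]], "rotation": [[-0.7, 0, 0], [-1, 0, 0], [-1, 0, 0], [-1, 0, 0]]}}

```text
clock: 11.15
position: [0.5297, 0.2095, 0.0745]
tool_rot: [-2.53, 1.569, 2.518]
force: [-2.7, -2.0, 2.4]
grip_width: 0.058
```

Run:
```python
from h import *
plan((.5313,.2096,.0749),1.515);s,M=st();print(s['moment'],s['qpos'].round(2),'yaw',np.arctan2(M[1,1],M[0,1]))
```

```text
clock 11.15 pos [0.5297 0.2095 0.0745] F [-2.7 -2.   2.4] w 0.05803087877613125
tool x [-0.002  0.001 -1.   ] y [ 0.944  0.33  -0.001]
shift total units [-0.01  0.05  0.02]
 rot units [-2.626e+01 -2.000e-02 -2.000e-02]
 rot units [ 3.74 -0.01  0.01]
[-0.24139128  0.55267969 -0.34920425] [-0.74  0.71  0.37  1.88 -0.42  0.62  0.24] yaw 0.33602068346469577
```

Emit:
{"fn": "arm_command", "kwargs": {"delta_pos": [[0, 0, 0], [0, 0, 0], [0, 0, 0], [0, 0, 0], [0, 0, 0], [0, 0, 0]], "rotation": [[-1, 0, 0], [-1, 0, 0], [-1, 0, 0], [-1, 0, 0], [-1, 0, 0], [-1, 0, 0]]}}

```text
clock: 11.75
position: [0.528, 0.2084, 0.0745]
tool_rot: [-2.573, 1.566, 3.128]
force: [-1.4, -1.7, 1.8]
grip_width: 0.0578
```

Run:
```python
from h import *
plan((.5305,.2096,.0749),1.515);s,M=st();print(s['moment'],s['qpos'].round(2),'yaw',np.arctan2(M[1,1],M[0,1]))
crop('side','pics/s5.png',220,110,320,200,6)
```

```text
clock 11.75 pos [0.528  0.2084 0.0745] F [-1.4 -1.7  1.8] w 0.057812408426269384
tool x [-0.005  0.    -1.   ] y [ 0.55   0.835 -0.003]
shift total units [-0.01  0.08  0.05]
 rot units [-20.03  -0.05  -0.03]
 rot units [ 9.97 -0.02  0.05]
[-0.32465029  0.42742927 -0.36608155] [-0.62  0.68  0.2   1.88 -0.23  0.6   0.71] yaw 0.9880452468677581
```

View pics/s5.png

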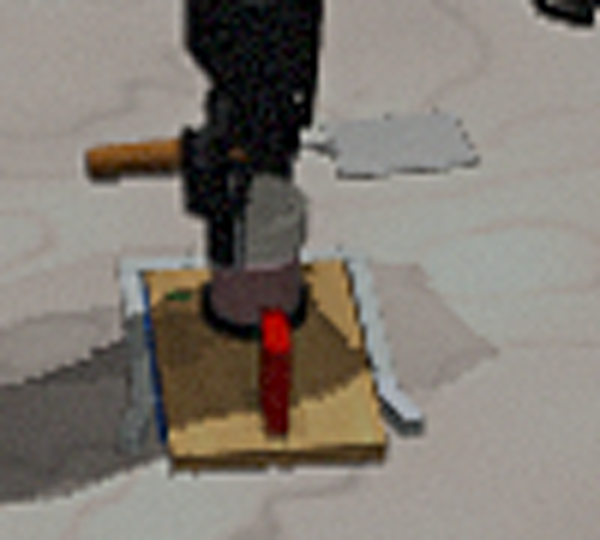

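Turned 1.05 rad so far, with the thread torque steady at about 0.36 N m, which means no slip is apparent. A bit more to about 1.17, then a gentle 4 mm test lift while watching the force.

Emit:
{"fn": "arm_command", "kwargs": {"delta_pos": [[0, 0, 0], [0, 0, 0], [0, 0, 0]], "rotation": [[-0.9, 0, 0], [-0.5, 0, 0], [0, 0, 0]]}}

```text
clock: 12.1
position: [0.528, 0.2077, 0.0746]
tool_rot: [-2.73, 1.565, 3.122]
force: [-1.5, 1.6, -0.1]
grip_width: 0.058
```

Run:
```python
from h import *
plan((.5295,.209,.0749),1.515);s,M=st();print(s['moment'],'yaw',np.arctan2(M[1,1],M[0,1]))
```

```text
clock 12.1 pos [0.528  0.2077 0.0746] F [-1.5  1.6 -0.1] w 0.05803205965477261
tool x [-0.006  0.    -1.   ] y [ 0.418  0.909 -0.002]
shift total units [-0.01  0.06  0.03]
 rot units [-18.58  -0.05  -0.03]
 rot units [11.42 -0.03  0.05]
[ 0.17926154  0.08312598 -0.1748945 ] yaw 1.139716654734061
```

Emit:
{"fn": "arm_command", "kwargs": {"delta_pos": [[-0.12, 0, 0], [0, 0, 0]], "rotation": [[0, 0, 0], [0, 0, 0]]}}

```text
clock: 12.3
position: [0.5281, 0.2078, 0.0784]
tool_rot: [-2.735, 1.565, 3.112]
force: [0.7, 0.1, -0.1]
grip_width: 0.0581
```

Lift force is about 0, so the cap is free. Lifting straight up.

Emit:
{"fn": "arm_command", "kwargs": {"delta_pos": [[-0.2, 0, 0], [-0.3, 0, 0], [-0.3, 0, 0], [-0.2, 0, 0], [0, 0, 0], [0, 0, 0], [0, 0, 0]], "rotation": [[0, 0, 0], [0, 0, 0], [0, 0, 0], [0, 0, 0], [0, 0, 0], [0, 0, 0], [0, 0, 0]]}}

```text
clock: 13.0
position: [0.5286, 0.2081, 0.112]
tool_rot: [-2.849, 1.567, 2.996]
force: [-0.1, -0.9, -0.3]
grip_width: 0.0578
```

Run:
```python
from h import *
s,M=st();print(s['position'],s['force'],s['moment'],s['qd'].round(3),s['grip_width'],M[:,0])
im=optics.grab_frame('side')[:,:,::-1]; cv2.imwrite('pics/s6.png',im)
c=im[110:200,220:320]; h=cv2.cvtColor(c,cv2.COLOR_BGR2HSV)
old=cv2.imread('pics/s5.png'); old=cv2.resize(old,(100,90),interpolation=cv2.INTER_AREA); ho=cv2.cvtColor(old,cv2.COLOR_BGR2HSV)
for n,a,(lo,hi) in(('red','',((0,150,60),(8,255,255))),('wood','',((14,70,60),(28,255,255)))):
    for k,x in(('before',ho),('now',h)):
        m=cv2.inRange(x,lo,hi)[:,0:80]; ys,xs=np.nonzero(m[50:]); print(n,k,len(xs),xs.mean().round(2),ys.mean().round(2)+50,xs.min(),xs.max(),ys.max()+50)
# grey column profile through cap/jar columns 43..48
for k,x in(('before',old),('now',c)): print(k,[(int(r),*x[r,44:49].mean(0).astype(int).tolist()) for r in range(14,58,2)])
```

```text
[0.52856836 0.20811713 0.11201893] [-0.06432901 -0.87169594 -0.34158957] [-0.0081971   0.0206924  -0.01047009] [ 0.001  0.    -0.002  0.001 -0.    -0.001  0.   ] 0.057780648993793274 [-4.04374034e-03  5.94883761e-04 -9.99991647e-01]
red before 82 45.57 60.39 43 48 71
red now 69 45.55 60.78 44 48 71
wood before 775 44.14 64.94 25 64 78
wood now 767 44.16 64.91 25 64 78
before [(14, 17, 14, 13), (16, 14, 8, 10), (18, 12, 10, 8), (20, 11, 6, 13), (22, 15, 11, 9), (24, 10, 10, 8), (26, 22, 20, 22), (28, 21, 23, 19), (30, 77, 81, 85), (32, 78, 83, 83), (34, 76, 81, 82), (36, 87, 93, 94), (38, 83, 89, 91), (40, 79, 85, 87), (42, 82, 86, 89), (44, 74, 73, 90), (46, 48, 47, 65), (48, 46, 48, 65), (50, 47, 49, 66), (52, 9, 7, 94), (54, 1, 7, 142), (56, 6, 16, 154)]
now [(14, 10, 11, 15), (16, 54, 55, 56), (18, 42, 45, 43), (20, 91, 95, 96), (22, 77, 83, 85), (24, 76, 80, 81), (26, 83, 89, 92), (28, 84, 89, 92), (30, 80, 84, 86), (32, 77, 81, 84), (34, 132, 135, 136), (36, 156, 157, 159), (38, 122, 118, 121), (40, 114, 112, 109), (42, 96, 93, 101), (44, 70, 69, 86), (46, 45, 45, 63), (48, 45, 46, 66), (50, 46, 46, 65), (52, 6, 5, 65), (54, 1, 5, 143), (56, 5, 12, 153)]
```

The image profile shows the cap band moved up about 11 px (~37 mm) with the jar mouth exposed. The board and bar pixels are unchanged, and the arm is at rest. Handing in.

```bash
python3 -c "
from workcell import bot; print(bot.job_done())"
```

```text
the job is handed in; nothing more can be done
None
```

The job is handed in, and my checks say it succeeded, though no verdict came back. The cap is in the gripper, about 37 mm above its shut position, and the board is home in the fence.

- **Docking:** I gripped the red bar and slid the board flat into the fence. It stopped against the end rail at about 59 N on the wrist. The gripper stopped within about 2 mm of where I expected. The side picture showed the board between the rails with the cap still shut.
- **Unscrewing:** I turned the cap anticlockwise with 80 N of grip. The wrist turned 1.20 rad, against a steady thread torque of about 0.36 N m.
- **Lifting:** A 4 mm test lift met almost no force, so the threads were free. I then lifted it straight up.
- **Last checks:** The arm was at rest, the fingers were 58 mm apart on the cap, and the tool was upright within 0.005 rad. The outside force was under 1 N. In the camera image the board and bar pixels had not moved during the lift, and the cap had clearly risen off the jar.

**Not confirmed:**
- **Thread angle:** I never saw the pointer at the green mark, because the gripper hid it. The thread angle comes only from the wrist turn and the free lift.
- **Bowl, spatula and oil jar:** I did not measure them at the end.
- **Final picture:** I had used all 12 views, so I checked the last one by pixel numbers only.

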